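Bar the condiment carrier and hold it up

TASK

Lay the loose retaining bar with the red grip across the two front notches of the steel condiment carrier, so that it lies fully down in both, and let go of it. Only then take the carrier by its black handle, lift it straight up about 12 cm off the table, and finish while still holding it there, steady and level, with the bar and all four containers still in it. Leave the other things on the table alone.

Things in the scene. Friction and masses are not known exactly. Their poses are not given: they have to be found in the camera images.
- carrier: Open steel carrier, 200 (x) x 218 (y) x 155 mm, loose on the table, 0.8 kg with contents and bar, balanced about its middle. Origin: centre of underside, z up. Upright end plates at y = +-105 mm, 8 mm thick, notched at the front (-x side); thin fixed rail along the rear. Two jars stand in its front half, a jar and a shaker in the rear; their tops are at most 112 mm above its underside
- notch_mid (a point): point midway between the two notches, on the level of their floors (carrier frame -80, 0, 75 mm; axes as the carrier's). Each end plate has a notch at y = +-105 mm, open at the top: 20 mm wide (x), floor 75 mm above the carrier's underside, straight sides up to 99 mm, then flared outward to 108 mm
- handle_mid (a point): middle of the black handle (carrier frame 0, 0, 140 mm; axes as the carrier's): a straight strip along y between the end plates, 14 mm thick (x), 206 mm long, from 125 to 155 mm above the carrier's underside
- bar: Retaining bar, aluminium, 12 (x) x 270 (y, its length) x 14 mm, 80 g, with an upright red grip tab in the middle. Origin: centre of the bar's underside, z up. Starts flat on the table, tab up, turned 0.6 rad or more from the carrier's notch line; may be laid either way round
- tab_mid (a point): point in the red grip tab on the bar's middle, 62 mm above its underside. The tab is 16 mm (x) x 30 mm (y, along the bar), its top 75 mm above the bar's underside, with a foot 18 x 40 mm up to 20 mm. Pinched along the bar (y), the gripper keeps clear of the carrier's handle, which is 80 mm behind the notches
- jar_a: spice jar with green cap and brownish label, diameter 46, height 106 mm, in the front half of the carrier; origin under its centre
- jar_b: spice jar with green cap and green label, diameter 46, height 106 mm, in the front half of the carrier; origin under its centre
- salt: clear salt jar with a wooden lid, diameter 72, height 78 mm, in the rear half of the carrier; origin under its centre
- shaker: steel shaker with a side handle, 69 x 96 x 105 mm, in the rear half of the carrier; origin under its centre
- red_bottle: bystander: red squeeze bottle, diameter 54, height 209 mm, standing; origin under its centre
- ramekin: bystander: white ramekin, diameter 99, height 43 mm; origin under its centre
- tub: bystander: clear empty deli tub, diameter 114, height 75 mm; origin under its centre
Mind the look-alikes: they are no part of the job. Leave any orange look-alike of the shaker alone. What is shaped like the jar_a but pink is not meant.

How it is judged:
By the outcome, as a careful person would: the job done as asked, in the order asked, and still so for the second after the job is handed in, while the arm keeps its last pose, push and grip.
It also fails if it takes over 51 s, if anything falls off the work surface, if the arm or the gripper's body presses on something with over 40 N, if the wrist force passes 120 N, or if a joint passes its speed limit or range.

ROBOT

A 7-joint arm with a two-finger parallel gripper is mounted at the origin on a cart in front of the work surface, level with it; the furniture and walls round the work are solid. World frame = base frame: x ahead of the robot, y to its left, z up, the work surface at z = 0. Lengths are in m, angles in rad, forces in N, time in s.
With the tool pointing down it reaches from about 0.4 to 0.9 m from the base axis. Payload 5.5 kg.
Tool frame: the origin (TCP) lies midway between the tips of the shut fingers; the grasp point (between the pads) lies 19 mm behind it (manip.grip_depth is the distance from the TCP to the grasp point, in m); z points along the fingers, y is the line along which they close (so a half turn about z gives the same grasp; the last joint's range is limited). The gripper opens to 92 mm and grips with 3 to 60 N. Pads are 19 mm wide; open, the fingers measure 130 mm over their backs; the gripper's body (75 mm by 190 mm) begins 47 mm behind the grasp point.
Start: joints at [-1.061, 0.501, -0.427, 1.55, 0.221, 1.138, -0.21], TCP at [0.159, 0.63, 0.227] pointing down, gripper open.
Joint ranges: [-2.88, 2.88], [-0.31, 2.03], [-1.54, 1.56], [0.2, 2.42], [-1.41, 4.55], [0.19, 2.02], [-2.57, 2.57]. Speed limits (rad/s): [2.57, 2.57, 3.14, 3.14, 3.14, 3.14, 3.14].

INTERFACE

Orientations are given as a unit quaternion [x, y, z, w].
In Python, from bench import manip, effector, viewer gives the robot as it stands. Calls block until the motion is done:
- manip.move_pose(position, orientation): joint-space move of the TCP to a pose.
- manip.servo_line(position, ori=None, vel=0.15): straight line of the TCP; ori=None keeps the orientation; vel is the mean speed in m/s.
- manip.movej(angles): joint-space move.
- effector.open_jaws() and effector.close(f_grip=None): open the fingers fully, or close them until they stop; f_grip is the grip in N (None keeps the last).
- manip.sleep(seconds).
- manip.solve_ik(position, orientation): joint angles nearest the present ones, or None.
- viewer.get_image(name): name is "side" or "top"; returns the picture (420x560x3 uint8, red, green, blue); there is no depth.
- viewer.get_calibration(name): a dict with "vfov" (degrees; the focal length in pixels is half the picture's height over the tangent of half this angle, whatever the lens; pixels are square), "cx", "cy" (the principal point, pixels), "dist_coeffs" ([k1, k2, p1, p2, k3] as OpenCV has them; the pictures are not rectified), "eye" and "attitude" of the camera in the world. Camera axes: x right, y down, z forward; pixel columns grow to the right and rows downward; lengths in m; the calibration is good to about 2 mm. A picture is of the moment at which its call begins. get_calibration takes no time and is no camera call.
A pose or a line that the arm cannot do raises manip.PlanningError and nothing moves.
- manip.hand_in(): hands the job in; it is judged then, once.
Readings, each from a call of its own:
- manip.current_clock(): time.
- manip.current_q(): joint angles.
- manip.current_joint_velocities(): joint speeds.
- manip.current_tau(): joint torques, N m.
- manip.current_tool_pos(): TCP position.
- manip.current_tcp_rot(): TCP orientation.
- manip.current_force(): force on the tool from outside, world axes, zero at the start.
- manip.current_wrist_torque(): the same for the moment, N m.
- manip.current_finger_gap(): finger opening in m.
- manip.current_gripper_force(): force on a finger pad.
Only numpy, scipy, OpenCV 4.12 (cv2) and the standard library are available. Lean on these libraries where they do the work, as an engineer would, in place of code of your own. Each camera call takes 0.05 s, during which the arm holds its last target. There are 200 camera calls.

## Working session

There is one attempt and no reset: what is moved stays moved. The work goes in short steps, each a Python script; the robot and the scene stay as the last script left them, time stands still between calls to the robot, and variables do not carry over. Pictures are saved under pics/ and viewed, at most 10 in all, crops included, and the job is handed in when it is done.

```bash
mkdir -p pics; ls
python3 - <<'E'
from bench import manip, effector, viewer
import cv2
for n in("side","top"):
    im=viewer.get_image(n); cv2.imwrite(f"pics/{n}0.png",im[:,:,::-1]); print(n,viewer.get_calibration(n))
print(manip.current_clock(),manip.current_tcp_rot())
E
```

```text
pics
side {'vfov': 43.690326318107665, 'cx': 277.2860110715491, 'cy': 206.3952328083429, 'dist_coeffs': array([-0.1857109,  0.       ,  0.       ,  0.       ,  0.       ]), 'eye': array([0.14040302, 1.20793707, 1.27798591]), 'attitude': array([-0.14562519,  0.8957427 , -0.41633205,  0.05573097])}
top {'vfov': 47.4606547946434, 'cx': 273.45143016552953, 'cy': 208.51281536167195, 'dist_coeffs': array([-0.10836358,  0.        ,  0.        ,  0.        ,  0.        ]), 'eye': array([ 0.41275848, -0.089136  ,  1.38815191]), 'attitude': array([-0.70367938,  0.70864597, -0.03871844,  0.03401621])}
0.1 [ 1.23080093e-01  9.92396370e-01 -8.48051603e-04 -1.24701102e-04]
```

View pics/side0.png

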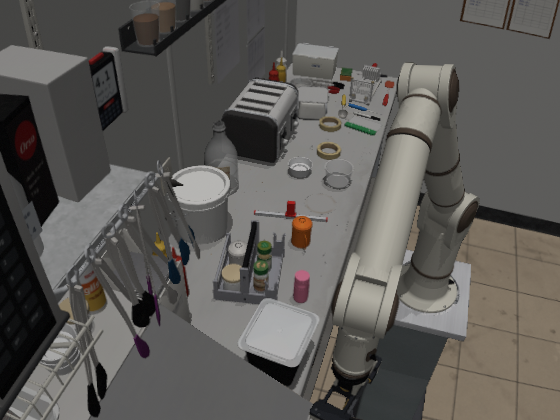

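View pics/top0.png

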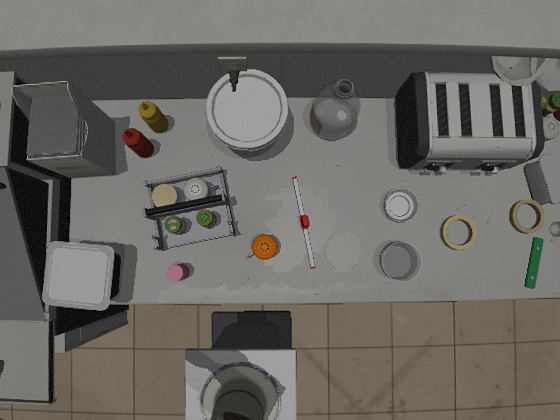

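The side view shows the carrier at about (250,270), the bar at (290,215) with its red tab at (291,208), the orange shaker at (302,232) and the pink jar at (301,286). In the top view the carrier is at about (190,208), its black handle runs (147,212)–(222,198), and the bar runs (294,178)–(313,268). I'll zoom in on both.

```bash
cat > h.py <<'E'
import numpy as np, cv2
from bench import manip, effector, viewer
from scipy.spatial.transform import Rotation as R
CAL={n:viewer.get_calibration(n) for n in("side","top")}
def ray(n,p):
    c=CAL[n]; f=210/np.tan(np.radians(c["vfov"])/2)
    K=np.array([[f,0,c["cx"]],[0,f,c["cy"]],[0,0,1]])
    u=cv2.undistortPoints(np.array([[p]],float),K,c["dist_coeffs"])[0,0]
    return c["eye"],R.from_quat(c["attitude"]).apply(np.r_[u,1])
def plane(n,p,z):
    e,d=ray(n,p); return e+d*(z-e[2])/d[2]
def proj(n,P):
    c=CAL[n]; f=210/np.tan(np.radians(c["vfov"])/2)
    K=np.array([[f,0,c["cx"]],[0,f,c["cy"]],[0,0,1]]); r=R.from_quat(c["attitude"]).inv()
    return cv2.projectPoints(np.atleast_2d(P).astype(float),r.as_rotvec(),-r.apply(c["eye"]),K,c["dist_coeffs"])[0][:,0]
def tri(ps,pt):
    (e1,d1),(e2,d2)=ray("side",ps),ray("top",pt)
    s=np.linalg.lstsq(np.c_[d1,-d2],e2-e1,rcond=None)[0]
    a,b=e1+d1*s[0],e2+d2*s[1]; return (a+b)/2,np.linalg.norm(a-b)
def crop(im,x0,y0,w,h,k,name):
    cv2.imwrite(name,cv2.resize(im[y0:y0+h,x0:x0+w,::-1],None,fx=k,fy=k,interpolation=cv2.INTER_CUBIC))
def bigblob(m):
    n,l,s,c=cv2.connectedComponentsWithStats(m.astype(np.uint8)); i=1+np.argmax(s[1:,4]); return l==i,c[i],s[i]
E
python3 - <<'E'
from h import *
t=cv2.imread("pics/top0.png")[:,:,::-1]; s=cv2.imread("pics/side0.png")[:,:,::-1]
crop(t,135,160,100,95,6,"pics/tc.png"); crop(s,205,190,130,115,5,"pics/sc.png")
E
```

```text
(no output)
```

View pics/tc.png

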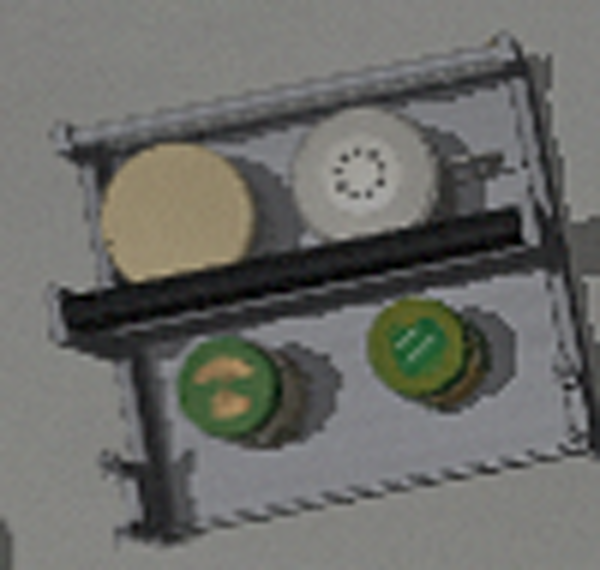

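View pics/sc.png

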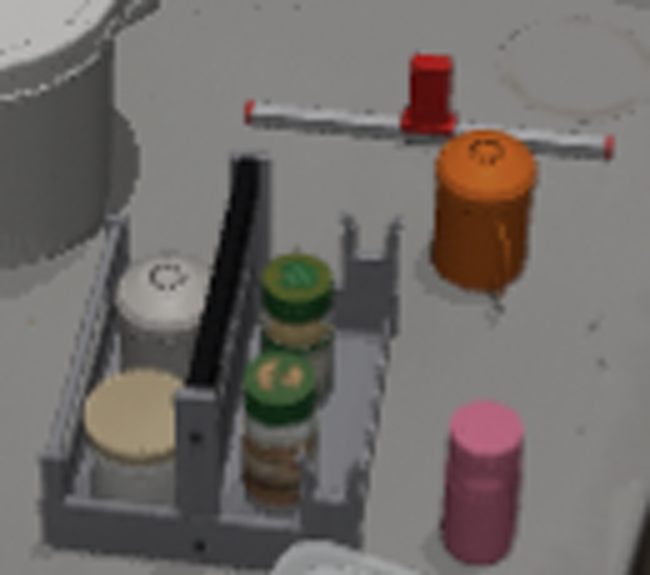

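The handle, the notch prongs and all four containers are clear in both crops. The far notch is at about side-crop (372,262), and the bar's ends and tab are fully visible. Next I'll measure them.

```bash
cat >> h.py <<'E'
def red(im):
    i=im.astype(int); return (i[...,0]>120)&(i[...,1]<60)&(i[...,2]<70)
def comps(m,x0,y0,x1,y1,minA=3):
    k=np.zeros_like(m); k[y0:y1,x0:x1]=m[y0:y1,x0:x1]
    n,l,s,c=cv2.connectedComponentsWithStats(k.astype(np.uint8)); return [(s[i],c[i]) for i in range(1,n) if s[i,4]>=minA],l
E
python3 - <<'E'
from h import *
t=cv2.imread("pics/top0.png")[:,:,::-1]; s=cv2.imread("pics/side0.png")[:,:,::-1]
for n,im,b in(("top",t,(270,165,335,280)),("side",s,(240,190,340,225))):
    print(n,[(a.tolist(),c.round(1)) for a,c in comps(red(im),*b,minA=2)[0]])
# handle
for n,im,b in(("top",t,(140,185,228,222)),("side",s,(240,218,262,270))):
    m=im.max(2)<38; mm=np.zeros_like(m); mm[b[1]:b[3],b[0]:b[2]]=m[b[1]:b[3],b[0]:b[2]]
    bb,c,st=bigblob(mm); y,x=np.nonzero(bb)
    r=cv2.minAreaRect(np.c_[x,y].astype(np.float32)); print(n,st,c.round(1),r); print(cv2.boxPoints(r).round(1))
# hand picks (crop coords -> px)
T=lambda u,v:np.array([135+(u+.5)/6-.5,160+(v+.5)/6-.5]); S=lambda u,v:np.array([205+(u+.5)/5-.5,190+(v+.5)/5-.5])
for nm,a,b in(("near handle plate top",S(196,390),T(57,312)),("far handle end",S(252,160),T(524,222)),
  ("near front prong/corner",S(345,492),T(125,535)),("near notch rear prong",S(310,462),T(110,465)),("far front prong",S(397,222),T(580,440)),("far rear prong",S(349,217),T(566,375))):
    P,e=tri(a,b); print(nm,P.round(4),round(e,4))
E
```

```text
top [([293, 177, 4, 2, 5], array([294.2, 177.2])), ([300, 215, 9, 11, 54], array([304.6, 219.9])), ([302, 227, 6, 2, 10], array([304.3, 227.5])), ([311, 267, 4, 1, 4], array([312.5, 267. ]))]
side [([287, 201, 8, 3, 21], array([290.7, 202. ])), ([254, 211, 1, 2, 2], array([254. , 211.5])), ([293, 213, 3, 3, 4], array([294.2, 214.2])), ([285, 214, 2, 1, 2], array([285.5, 214. ]))]
top [145 195  77  21 441] [182.5 204.9] ((183.12200927734375, 204.09254455566406), (8.008501052856445, 77.46353149414062), 78.36637115478516)
[[144.4 208. ]
 [220.3 192.4]
 [221.9 200.2]
 [146.  215.8]]
side [242 222  15  45 246] [249.8 244.7] ((249.85110473632812, 244.311767578125), (5.696440696716309, 45.79638671875), 12.994616508483887)
[[241.9 266. ]
 [252.2 221.4]
 [257.8 222.6]
 [247.5 267.3]]
near handle plate top [0.5324 0.2388 0.1575] 0.0034
far handle end [0.5706 0.0358 0.1538] 0.0036
near front prong/corner [0.4406 0.2254 0.0864] 0.0036
near notch rear prong [0.4671 0.2269 0.1061] 0.0056
far front prong [0.4782 0.015  0.1092] 0.0033
far rear prong [0.5081 0.0214 0.11  ] 0.0017
```

```bash
python3 - <<'E'
from h import *
t=cv2.imread("pics/top0.png")[:,:,::-1]; s=cv2.imread("pics/side0.png")[:,:,::-1]
S=lambda u,v:np.array([205+(u+.5)/5-.5,190+(v+.5)/5-.5])
A,e=tri(S(250,113),(294.2,177.8));B,e2=tri(S(608,148),(312.6,267)); print("ends",A.round(4),e.round(4),B.round(4),e2.round(4),np.linalg.norm((A-B)[:2]))
for z in(.007,.014):
    a,b=plane("top",(294.2,177.8),z),plane("top",(312.6,267),z); print(z,a.round(4),b.round(4),((a+b)/2).round(4),np.linalg.norm(a-b),np.arctan2(*(a-b)[[1,0]]))
    a,b=plane("side",S(250,113),z),plane("side",S(608,148),z); print(z,a.round(4),b.round(4),((a+b)/2).round(4),np.linalg.norm(a-b),np.arctan2(*(a-b)[[1,0]]))
y,x=np.mgrid[210:232,294:316]
for r in t[210:232,296:314]: print(' '.join('%3d/%-3d'%(p[0],p[1]) for p in r))
E
python3 - <<'E'
from h import *
im=viewer.get_image("side"); crop(im,250,190,80,40,10,"pics/bar.png")
E
```

```text
ends [ 0.6431 -0.1603  0.0119] 0.0028 [ 0.3839 -0.2102  0.0114] 0.0031 0.2639574393611884
0.007 [ 0.6454 -0.1603  0.007 ] [ 0.3854 -0.2103  0.007 ] [ 0.5154 -0.1853  0.007 ] 0.26479192676551366 0.1900120974843859
0.007 [ 0.6436 -0.1657  0.007 ] [ 0.3833 -0.2155  0.007 ] [ 0.5135 -0.1906  0.007 ] 0.26505658615355066 0.18893823419631722
0.014 [ 0.6442 -0.1599  0.014 ] [ 0.3855 -0.2097  0.014 ] [ 0.5149 -0.1848  0.014 ] 0.2634498995260764 0.19001209748438588
0.014 [ 0.6409 -0.1582  0.014 ] [ 0.382  -0.2077  0.014 ] [ 0.5114 -0.1829  0.014 ] 0.2635967776041688 0.18893823419631728
138/138 140/139 136/137  89/90  164/162 158/159 159/162 121/120 139/136 136/139 138/137 138/140 137/138 138/139 135/137 136/138 140/139 138/139
137/138 142/142 136/138  80/83  162/161 164/164 158/159 131/129 136/137 139/138 137/139 134/134 138/139 137/136 136/136 137/137 135/134 136/134
138/137 137/137 138/138  80/79  166/165 156/156 160/161 153/155 140/139 138/139 137/135 138/136 136/135 138/141 138/137 136/139 136/135 138/138
137/139 141/142 139/139  99/101 157/157 166/165 162/163 159/160 106/106 139/139 136/1
[... 1950 characters left out ...]
/142 138/136 143/144 103/95  164/26  135/24  108/25  141/28  172/37  167/37  105/83  143/145 143/142 137/136 138/139 137/137
142/141 142/142 143/144 142/141 141/141 123/124 128/5   170/36  166/31  156/23  127/14   90/52  141/147 142/144 141/143 138/140 140/141 139/140
140/141 143/144 143/142 143/141 143/145 143/146 112/91   91/69  130/130 163/175 160/169  90/94  143/145 141/141 141/140 141/139 140/140 139/141
142/143 143/142 140/140 144/145 141/142 142/142 122/126  87/90  168/171 161/163 159/160 116/118 142/143 140/141 140/139 140/140 140/140 142/141
143/143 143/141 140/139 140/140 144/143 141/141 141/142  83/84  166/166 164/163 161/160 154/155 144/143 137/139 140/140 142/142 139/139 140/141
```

```bash
cat >> h.py <<'E'
def quat(a):
    y=np.array([np.cos(a),np.sin(a),0]); z=np.array([0,0,-1.]); return R.from_matrix(np.c_[np.cross(y,z),y,z]).as_quat()
E
python3 - <<'E'
from h import *
P,e=tri((290.8,202.),(305.1,220.2)); print("tabtop",P.round(4),e.round(4),plane("top",(305.1,220.2),.075).round(4),plane("side",(290.8,202.),.075).round(4))
print("handle top line",plane("top",(145.5,211.7),.155).round(4),plane("top",(221.7,197.3),.155).round(4))
def chk(nm,p,a):
    for k in(0,np.pi):
        q=manip.solve_ik(p,quat(a+k)); print(nm,k>0,None if q is None else np.round(q,2))
tab=(.514,-.1845)
chk("pick",[*tab,.2],.19);chk("pick",[*tab,.043],.19)
chk("place",[.473,.122,.25],1.757);chk("place",[.473,.122,.118],1.757)
chk("grab",[.5515,.137,.121],.187);chk("lift",[.5515,.137,.241],.187)
E
```

```text
tabtop [ 0.5139 -0.1856  0.0766] 0.0026 [ 0.5153 -0.1855  0.075 ] [ 0.5131 -0.1877  0.075 ]
handle top line [0.534  0.2361 0.155 ] [0.5703 0.0367 0.155 ]
pick False [-0.09  0.34  0.47  1.87 -0.18  0.98  0.65]
pick True [-0.64  0.72  1.36  1.88 -0.77  1.2  -1.97]
pick False [-0.05  0.58  0.44  1.96 -0.38  0.68  0.81]
pick True [-0.51  0.9   1.13  1.98 -1.02  0.98 -1.81]
place False [-0.14  0.16 -0.18  1.93  0.03  1.06  1.42]
place True [-0.5   0.15  0.22  1.94 -0.04  1.05 -1.65]
place False [-0.1   0.34 -0.24  2.05  0.12  0.76  1.34]
place True [-0.52  0.34  0.25  2.06 -0.12  0.76 -1.58]
grab False [-0.3   0.45  0.02  1.86 -0.01  0.83 -0.09]
grab True [-1.17  0.95  1.35  1.89 -1.01  1.22 -2.41]
lift False [-0.3   0.31  0.01  1.76 -0.    1.08 -0.1 ]
lift True [ 0.61  0.66 -1.3   1.73  0.66  1.28  2.49]
```

View pics/bar.png

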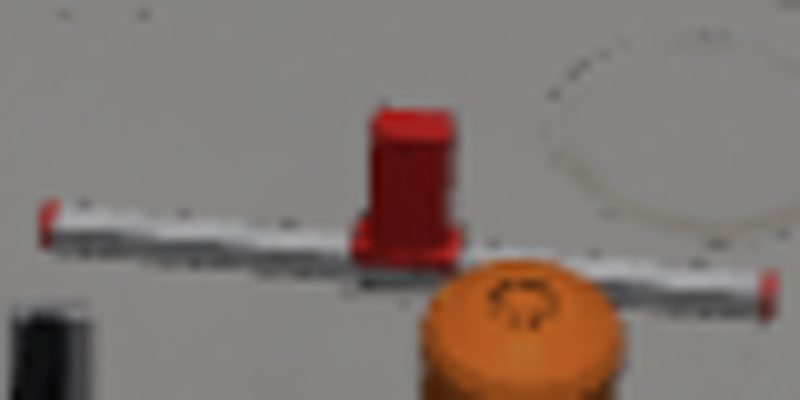

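The picture shows the bar lying flat with its tab upright at crop (412,180); the tab top measures 77 mm high, which fits the text. I'll pick it up now.

Run:
```python
from h import *
manip.move_pose([.514,-.1855,.25],quat(.19))
manip.servo_line([.514,-.1855,.09],vel=.2); manip.servo_line([.514,-.1855,.044],vel=.08)
print(manip.current_tool_pos().round(4),manip.current_force().round(1))
effector.close(f_grip=30)
print("gap",manip.current_finger_gap(),manip.current_gripper_force(),manip.current_tool_pos().round(4),manip.current_clock())
manip.servo_line([.514,-.1855,.30],vel=.2)
manip.move_pose([.473,.122,.30],quat(1.757))
print("gap",manip.current_finger_gap(),manip.current_tool_pos().round(4),manip.current_force().round(1),manip.current_q().round(2),manip.current_clock())
t=viewer.get_image("top");s=viewer.get_image("side")
cv2.imwrite("pics/t1.png",t[:,:,::-1]);cv2.imwrite("pics/s1.png",s[:,:,::-1])
a=cv2.resize(t[150:270,100:260,::-1],None,fx=2.5,fy=2.5,interpolation=2); b=cv2.resize(s[150:310,190:350,::-1],None,fx=2.5,fy=2.5,interpolation=2)
c=np.zeros((400,800,3),np.uint8); c[:300,:400]=a; c[:400,400:]=b; cv2.imwrite("pics/m1.png",c)
```

```text
[ 0.5139 -0.1857  0.0438] [ 0.2 -0.3 -0.5]
gap 0.029874253701330816 29.999953508377075 [ 0.514  -0.1855  0.044 ] 5.925
gap 0.029952163166404457 [0.4734 0.1206 0.2997] [ 0.4 -0.4 -1.6] [-0.43  0.11  0.14  1.87 -0.02  1.17  1.46] 8.5417
```

View pics/m1.png

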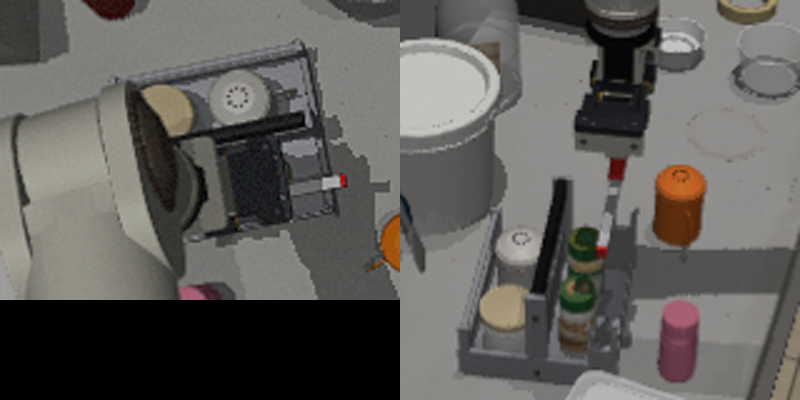

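The bar is held; its far end is at top-crop (342,181) and its near end at side-crop (602,250). I'll lower it to just above the notches and check the alignment.

Run:
```python
from h import *
manip.servo_line([.473,.122,.165],ori=quat(1.757),vel=.15); manip.sleep(.3)
p=manip.current_tool_pos(); print(p.round(4),manip.current_force().round(1),R.from_quat(manip.current_tcp_rot()).as_matrix()[:2,1])
t=viewer.get_image("top");s=viewer.get_image("side")
ax=np.array([-np.sin(.187),np.cos(.187),0]); c=p+[0,0,-.044+.007]
print("pred far top/side",proj("top",c-.135*ax),proj("side",c-.135*ax),"near",proj("top",c+.135*ax),proj("side",c+.135*ax))
for n,im,b in(("top",t,(140,190,260,260)),("side",s,(240,200,295,300))):
    print(n,[(a.tolist(),k.round(1)) for a,k in comps(red(im),*b,minA=2)[0]])
a=cv2.resize(t[185:245,210:250,::-1],None,fx=9,fy=9,interpolation=2); b=cv2.resize(s[195:295,235:295,::-1],None,fx=6,fy=6,interpolation=2)
o=np.zeros((600,730,3),np.uint8); o[:540,:360]=a; o[:,370:]=b; cv2.imwrite("pics/m2.png",o)
```

```text
[0.4734 0.1221 0.1656] [ 0.1  0.7 -0.7] [-0.18511513  0.98271681]
pred far top/side [[240.46040874 225.43678916]] [[280.09098025 223.15039586]] near [[140.57801749 244.8983286 ]] [[268.77418084 285.15709349]]
top [([239, 224, 2, 4, 6], array([239.7, 225.2]))]
side [([268, 282, 4, 2, 7], array([269.7, 282.4]))]
```

View pics/m2.png

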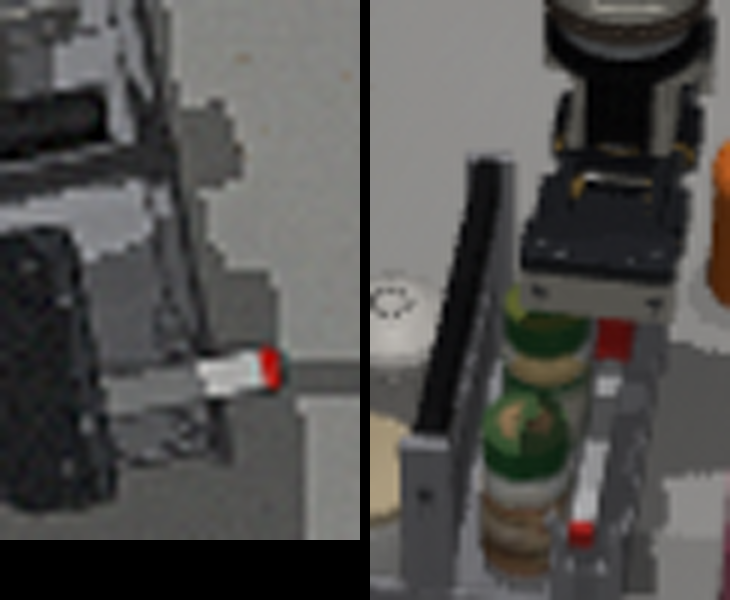

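The bar lines up with the notch line to within about 2 mm at both ends: the far end is at px (239.7,225.2) against a predicted (240.5,225.4). I'll lower it in steps while watching the force.

Run:
```python
from h import *
q=quat(1.757)
for z in(.150,.140,.132,.126,.122,.120,.1185,.117):
    manip.servo_line([.473,.122,z],ori=q,vel=.05); manip.sleep(.1)
    f=manip.current_force(); print(z,manip.current_tool_pos().round(4),f.round(1),manip.current_wrist_torque().round(2))
    if np.linalg.norm(f)>7: break
t=viewer.get_image("top");s=viewer.get_image("side")
print(manip.current_clock(), proj("top",[.498,-.012,.089]))
for n,im,b in(("top",t,(140,190,260,260)),("side",s,(240,200,295,300))):
    print(n,[(a.tolist(),k.round(1)) for a,k in comps(red(im),*b,minA=2)[0]])
a=cv2.resize(t[185:245,210:250,::-1],None,fx=9,fy=9,interpolation=2); b=cv2.resize(s[195:295,235:295,::-1],None,fx=6,fy=6,interpolation=2)
o=np.zeros((600,730,3),np.uint8); o[:540,:360]=a; o[:,370:]=b; cv2.imwrite("pics/m3.png",o)
```

```text
0.15 [0.473  0.122  0.1499] [-0.8 -0.2 -0. ] [0.05 0.   0.05]
0.14 [0.473  0.122  0.1399] [ 0.7 -0.6 -1.6] [-0.04 -0.04  0.  ]
0.132 [0.473  0.122  0.1319] [ 0.3 -0.2 -1.5] [0.01 0.02 0.01]
0.126 [0.4729 0.122  0.1259] [ 0.   0.3 -0.8] [ 0.09 -0.01 -0.02]
0.122 [0.4729 0.122  0.1219] [ 1.4  1.4 -1.2] [ 0.02 -0.01  0.  ]
0.12 [0.473 0.122 0.12 ] [ 0.9 -0.5 -0.8] [0.01 0.05 0.01]
0.1185 [0.4733 0.1221 0.1189] [-0.9 -0.1  5.5] [-0.07  0.31  0.02]
0.117 [0.4741 0.1223 0.1186] [-2.4 -2.  14.2] [-0.3   0.86 -0.04]
13.3667 [[241.91059077 226.57873126]]
top [([240, 225, 2, 4, 7], array([240.6, 226.3]))]
side [([268, 293, 4, 1, 4], array([269.5, 293. ]))]
```

View pics/m3.png

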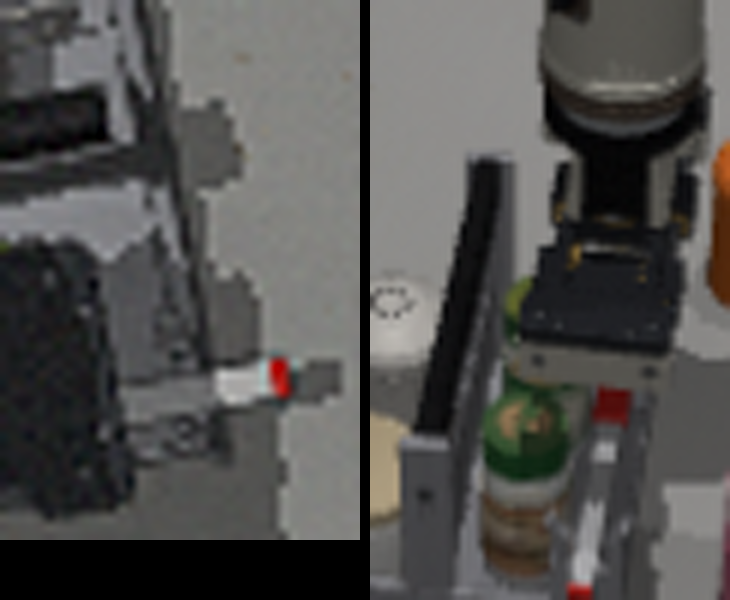

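Contact came at exactly the notch-floor height (TCP 0.119), and both ends lie between the prongs. I'll release, back away and look.

Run:
```python
from h import *
manip.servo_line([.473,.122,.1188],ori=quat(1.757),vel=.05); print(manip.current_force().round(1))
effector.open_jaws(); manip.sleep(.2)
manip.servo_line([.473,.122,.28],vel=.15)
manip.move_pose([.47,-.15,.30],quat(.187))
print(manip.current_clock(),manip.current_force().round(1))
t=viewer.get_image("top");s=viewer.get_image("side")
cv2.imwrite("pics/t4.png",t[:,:,::-1]);cv2.imwrite("pics/s4.png",s[:,:,::-1])
a=cv2.resize(t[160:255,135:250,::-1],None,fx=4,fy=4,interpolation=2); b=cv2.resize(s[210:310,240:320,::-1],None,fx=4,fy=4,interpolation=2)
o=np.zeros((400,790,3),np.uint8); o[:380,:460]=a; o[:,470:]=b; cv2.imwrite("pics/m4.png",o)
```

```text
[ 0.1 -0.7  3. ]
17.1917 [-0.  -0.1  0.4]
```

View pics/m4.png

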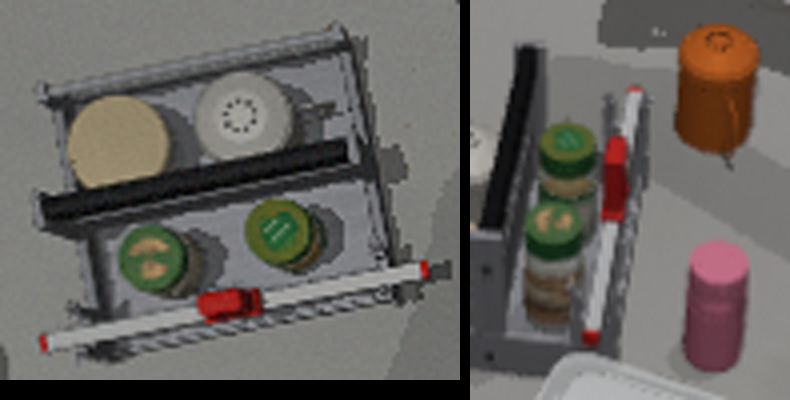

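The bar lies across both notches, with its ends at top-crop (43,342) and (425,268) and the tab at (230,304). I'll check heights at both ends and the finger clearance at the tab.

Run:
```python
from h import *
T=lambda u,v:np.array([135+(u+.5)/4-.5,160+(v+.5)/4-.5]); S=lambda u,v:np.array([240+(u-470+.5)/4-.5,210+(v+.5)/4-.5])
N=tri(S(592,337),T(43,342));F=tri(S(635,91),T(425,268));print(N,F,(N[0]+F[0])/2)
tab=tri(S(617,143),T(214,303)); print("tabtop",tab)
h1=tri(S(487,233),T(40,208));h2=tri(S(527,47),T(352,152)); print(h1,h2,(h1[0]+h2[0])/2)
ex=np.array([np.cos(.187),np.sin(.187)]); print("tab in handle frame x,y", ((tab[0]-[.5515,.137,0])[:2])@ex, ((tab[0]-[.5515,.137,0])[:2])@[-ex[1],ex[0]])
```

```text
(array([0.44669913, 0.25211761, 0.08772845]), np.float64(0.004201445624383652)) (array([ 0.49618302, -0.00955539,  0.08913047]), np.float64(0.0034697722588896804)) [0.47144107 0.12128111 0.08842946]
tabtop (array([0.47017034, 0.12231281, 0.1598705 ]), np.float64(0.0026473534569970373))
(array([0.53248145, 0.2379231 , 0.15544517]), np.float64(0.003359160644054023)) (array([0.57127656, 0.03484598, 0.15289458]), np.float64(0.0031510746393748554)) [0.55187901 0.13638454 0.15416988]
tab in handle frame x,y -0.0826423148633309 0.0006890235362203495
```

Both ends are level, at 88 and 89 mm (the bar's top edge should be at 89 mm), so it is fully seated. Next I'll grasp the handle and lift.

Run:
```python
from h import *
q=quat(.187); x,y=.5535,.1372
manip.move_pose([x,y,.26],q); manip.servo_line([x,y,.17],ori=q,vel=.15); manip.servo_line([x,y,.121],vel=.06)
print(manip.current_tool_pos().round(4),manip.current_force().round(1))
effector.close(f_grip=55); manip.sleep(.2)
print("gap",manip.current_finger_gap(),manip.current_gripper_force(),manip.current_force().round(1),manip.current_tool_pos().round(4))
manip.servo_line([x,y,.126],vel=.03); print(manip.current_force().round(1),manip.current_wrist_torque().round(2))
manip.servo_line([x,y,.242],vel=.06); manip.sleep(.6)
print("gap",manip.current_finger_gap(),manip.current_force().round(1),manip.current_wrist_torque().round(2),manip.current_tool_pos().round(4),manip.current_clock())
t=viewer.get_image("top");s=viewer.get_image("side")
a=cv2.resize(t[150:270,120:260,::-1],None,fx=2.5,fy=2.5,interpolation=2); b=cv2.resize(s[140:310,200:330,::-1],None,fx=3.4,fy=3.4,interpolation=2)
o=np.zeros((600,800,3),np.uint8); o[:300,:350]=a; o[:b.shape[0],355:355+b.shape[1]]=b[:, :445]; cv2.imwrite("pics/m5.png",o)
```

```text
[0.5538 0.1372 0.1212] [ 0.1 -0.2  0.5]
gap 0.013707947466920304 54.98566210269928 [-0.8 -0.5  0.8] [0.5533 0.1372 0.121 ]
[-0.4 -0.4 -9.1] [-0.14  0.01  0.03]
gap 0.013425590063384448 [ 0.4 -0.5 -8.3] [-0.13  0.02 -0.  ] [0.5535 0.1372 0.242 ] 24.5583
```

View pics/m5.png

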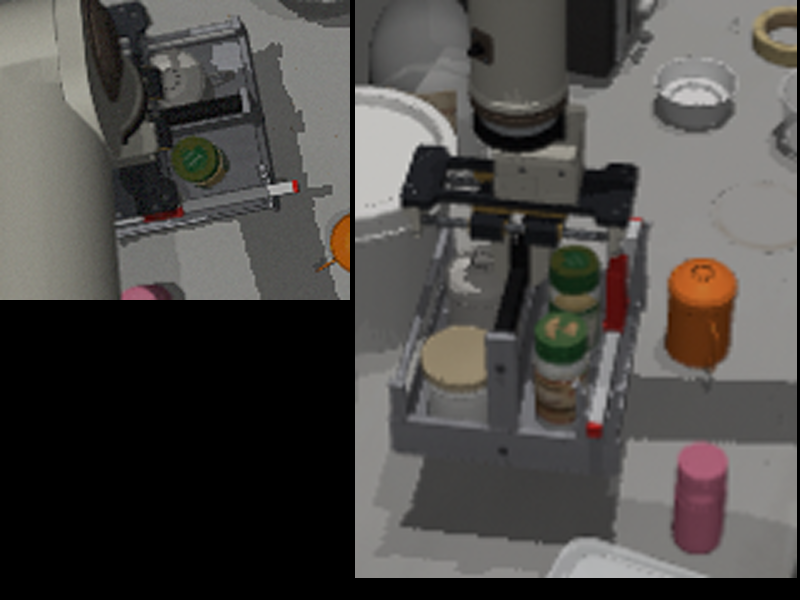

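The carrier hangs level about 12 cm up, with the bar seated and all four containers inside. The wrist load is a steady 8.3 N, so I'll hand in.

```bash
python3 -c "
from bench import manip
print(manip.hand_in())"
```

```text
the job is handed in; nothing more can be done
None
```

The bar lies fully down in both notches, and the carrier is held level about 12 cm up by its handle with the bar and all four containers in it; the job was handed in about 25 s into the 51 s allowed.

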